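# Shut the balance's draught cover and record the weighing

### The arm

A 7-joint arm with a two-finger parallel gripper is mounted at the origin on the work surface; the furniture and walls round the work are solid. World frame = base frame: x ahead of the robot, y to its left, z up, the work surface at z = 0. Lengths are in m, angles in rad, forces in N, time in s.
With the tool pointing down it reaches from about 0.425 to 0.925 m from the base axis. Payload 6.8 kg.
Tool frame: the origin (TCP) lies at the very end of the fingers, on their centre line; the grasp point (between the pads) lies 19 mm behind it (r.grip_depth is the distance from the TCP to the grasp point, in m); z points along the fingers, y is the direction in which the jaws open and shut (so a half turn about z gives the same grasp; the last joint's range is limited). The gripper opens to 85 mm and grips with 20 to 120 N. Pads are 22 mm wide; open, the fingers measure 114 mm over their backs; the gripper's body (76 mm by 85 mm) begins 54 mm behind the grasp point. The pads swing forward as they close: fully open they stand 13 mm farther back than shut.
Start: joints at [1.041, 0.477, 0.022, 1.555, -0.011, 1.109, -0.083], TCP at [0.276, -0.616, 0.205] pointing down, gripper open.
Joint ranges: [-2.96, 2.96], [-0.34, 2.1], [-1.41, 1.46], [0.24, 2.44], [-1.37, 4.51], [0.17, 1.92], [-2.96, 2.96]. Speed limits (rad/s): [2.39, 2.39, 3.14, 3.14, 3.14, 3.14, 3.14].

### API

Orientations are given as a rotation vector (axis times angle).
In Python, from bench import status, eyes, workorder, spotter, r gives the robot as it stands.
- The arm moves only by the tool drive_tool, never from a script. Its argument "commands" is a list of rows, each an object of numbers: "rx", "ry", "rz": the turn, a rotation vector about the world's x, y, z normalised to -1 to 1, where 1 is 8 degrees; "tx", "ty", "tz": the shift along the world's x, y, z normalised to -1 to 1, where 1 is 20 mm; "grip": the closure, from -1 (fully open) to 1 (shut). A call has 1 to 10 rows; each row shifts and turns the commanded pose from where the row before left it; what a row does not reach is not made up. A row lasts 1/8 s, in which the tool goes at most 62.5 mm and 10.7 degrees, less where a joint would pass 70% of its speed; a pose out of reach is approached as far as the arm can. A call with a number of a shift or a turn outside -1 to 1 is refused whole. A call with a gripper value outside its range is refused whole. The fingers move at their own pace and stop on an object; "grip_force" is the grip in N (left out, the last holds). Time passes only in rows, so rows that do not move let the fingers close. It gives the time, the measured TCP pose, the force and the opening at its end, in the units of the state.
- status.get_obs(): the state, without advancing time (a new reading comes with each control period).
- eyes.grab_frame(name): name is "scene" or "top" or "wrist"; returns a dict with "frame" (400x640x3 uint8, blue, green, red), "range_z" (400x640 float32, m along the optical axis (not along the pixel's ray), 0 where there is no reading), "fx", "fy", "cx", "cy" (pixels), "T" (4x4, takes a point from camera to world coordinates); the wrist camera has in their place "T_tool_cam" (4x4, takes a point from camera to tool coordinates, whose origin is the TCP and whose axes are the flange's). Camera axes: x right, y down, z forward; pixel columns grow to the right and rows downward; lengths in m; the calibration is good to about 2 mm. The wrist camera is an equidistant fisheye: a pixel r from the principal point sees the ray r / f radians off the axis. A picture is of the moment at which its call begins: read the wrist's pose just before it.
- workorder.hand_in(): hands the job in, once; it reports no verdict.
Trained networks look in the newest picture that a camera, given by its name, has taken for a name from the list of things; names that differ only in an ending like _2 or _b are one class to them, and where a whole thing is asked for, a point or a joint stands for the part that bears it (a point fixed in the world has none). Each returns a list of dicts, best first, with "confidence" (0 to 1); they miss things now and then, are a little off and sometimes report something else, mostly with a low value. They report only what shows in the picture. A call takes as long as a camera call.
- spotter.boxes_of(camera, target): "position" ([column, row] as shares, 0 to 1, of the picture: columns of its width, rows of its height, amid what is visible of it).
- spotter.masks_of(camera, target): "mask" (400x640 bool, what is visible of it) and "position" ([column, row] as shares, 0 to 1, of the picture: columns of its width, rows of its height, amid what is visible of it).
The state is a dict: "clock": time; "joints": joint angles; "qvel": joint speeds; "tau": joint torques, N m; "tcp_pos": TCP position; "orientation": TCP orientation; "contact_force": force on the tool from outside, world axes, zero at the start; "moment": the same for the moment, N m; "grip_width": finger opening in m.
Only numpy, scipy, OpenCV 4.12 (cv2) and the standard library are available. Lean on these libraries where they do the work, as an engineer would, in place of code of your own. Each camera call takes 0.05 s, during which the arm holds its last target.

### The job

The sample jar stands on the bench balance ready to be weighed, but the balance's draught cover has been left flipped open to the side. Push the cover over from its outside with the fingers, without gripping it, until it lies shut over the glass chamber, and do not let it slam; then press the green key fully down to record the weight, and let it go. Leave the orange key unpressed (it would zero the reading), and do not touch or shift the jar, the weights or the other things on the bench.

Things in the scene. Friction and masses are not known exactly. Their poses are not given: they have to be found in the camera images.
- balance: White bench balance, 223 x 172 mm, fixed to the bench. Origin: on the bench under its middle; +x from its key side to its back, +y to its hinge side, z up. Housing 55 mm high; in front a key deck 32 mm high (x -123 to -50 mm), display behind the keys. On the housing a square chamber of clear 3 mm walls, 116 mm outside, centred at x = 37, y = 0, up to z = 145 mm.
- cover (a joint): Flip-over cover of the chamber: dark frame with smoked window, plate 120 (along hinge) x 122 x 5 mm, about 0.1 kg, hinged at the +y wall. 0 = shut, level; pi/2 = upright; 2.0 = end stop, leaning out beyond the hinge. Starts at 1.6 to 1.95. Hinge friction 0.13 N m: it stays where left, does not fall. Outside = the face on top when shut; the inner face has the seal: do not touch.
- cover_hinge (a point): Middle of the hinge axis, at x = 37, y = 63, z = 148 mm in the balance's frame; the axis runs along the balance's x. Shut, the outer face lies 5.5 mm above this point (z = 153.5 mm) and reaches from 2 to 124 mm away from it towards the balance's -y.
- cover_edge (a point): Middle of the cover's free edge on the outer face, 124 mm from the hinge axis; moves with the cover.
- pan (a point): Centre of the steel weighing pan's top (84 mm across), z = 64 mm, in the chamber. Round the balance: a beam of the overhead frame runs 0.72 m above the bench over the chamber, so keep wrists low there (coming in from the key side helps); a weighing terminal 0.3 m tall stands behind on the left, a low desk phone (0.12 m) in front of it on the left; a monitor 0.32 m tall stands left of the robot.
- green_key (a joint): Green square spring key, the record key. 0 = up, grows as it is pressed, 0.004 m = fully down; takes about 4 N.
- green_key_top (a point): Centre of the green key's top (24 x 24 mm), 8.5 mm above the key deck, at x = -100, y = -50, z = 40.5 mm in the balance's frame. Pressed straight down. The chamber's nearest wall is 79 mm behind it.
- orange_key (a joint): Orange square spring key, the zero key, same size and travel as the green one; must stay unpressed.
- orange_key_top (a point): Centre of the orange key's top, at x = -100, y = +50, z = 40.5 mm in the balance's frame.
- sample_jar: White sample jar with yellow screw lid, 68 mm across, 73 mm high, standing loose on the pan inside the chamber; origin: centre of its underside, z up.
- brass_weight: Brass-coloured check weight with knob, 38 mm across, 65 mm high, standing loose near the balance; origin: centre of its underside.
- steel_weight: Silvery check weight with knob, 29 mm across, 49 mm high, standing loose near the balance; origin: centre of its underside.
- staples_box: Red carton of staples, 36 x 62 x 21 mm, loose on the bench; origin: centre of its underside.
- marker: Blue and white marker pen, 18 x 126 x 18 mm, lying loose just behind the balance (another like it lies far off beside the label printer); origin: centre of its underside.

How it is judged:
On the way, in this order (a step that is already met when the one before it is completed fails the run):
1. the cover lies shut (below 0.05 rad) with the green key still up (value of joint cover below 0.05 rad and value of joint green_key below 0.001 m), for 0.2 s.
2. the green key is pressed fully down (over 3 mm) with the cover shut (value of joint cover below 0.05 rad and value of joint green_key above 0.003 m), for 0.1 s.
At the end, for the whole second after the job is handed in: The cover lies shut (within 0.05 rad), both keys are up again, and the jar stands still and upright (within 0.12 rad) in the middle of the pan (within 18 mm) (all of step 1 and value of joint orange_key below 0.001 m and angle between sample_jar's own z axis and vertical below 0.12 rad and horizontal distance between sample_jar and pan below 0.018 m and linear speed of sample_jar below 0.02 m/s); the robot touches nothing.
It fails at once if the orange key is pressed (over 1.5 mm), or the green key is pressed while the cover is open (over 0.08 rad) (value of joint orange_key above 0.0015 m or (value of joint green_key above 0.0015 m and value of joint cover above 0.08 rad)).
It fails at once if the cover slams (faster than 2.5 rad/s in the last 0.12 rad) (value of joint cover below 0.12 rad and velocity of joint cover below -2.5 rad/s).
It fails at once if the cover is gripped or touched on its inner face (over 1 N) (contact force between the fingers and cover_c1 above 1 N).
It fails at once if the jar is touched (over 1 N), shifted or lifted (over 10 mm) (contact force between the fingers and sample_jar above 1 N or distance of sample_jar from where it was at the start of the episode above 0.01 m).
It fails at once if a weight, the staples or the marker is shifted or lifted (over 15 mm) (distance of any of brass_weight, steel_weight, staples_box, marker from where it was at the start of the episode above 0.015 m).
It also fails if it takes over 48 s, if anything falls off the work surface, if the arm or the gripper's body presses on something with over 40 N, if the wrist force passes 120 N, or if a joint passes its speed limit or range.

## Working session

There is one attempt and no reset: what is moved stays moved. The work goes in short steps, Python scripts to look and compute and a tool call to move; the robot and the scene stay as the last step left them, time stands still between calls to the robot, and variables do not carry over. Pictures are saved under pics/ and viewed, and the job is handed in when it is done.

Besides the shell and the picture viewer there is one more tool, called after "Emit:" in YAML: its name, and indented under it one key for each argument. drive_tool: Moves the arm, as the interface text tells. Scaled input: -1 to 1 covers 20 mm each way for a shift and 8 degrees each way for a turn. Its arguments: {"type":"object","properties":{"commands":{"type":"array","items":{"type":"object","properties":{"rx":{"type":"number"},"ry":{"type":"number"},"rz":{"type":"number"},"tx":{"type":"number"},"ty":{"type":"number"},"tz":{"type":"number"},"grip":{"type":"number"}}}},"grip_force":{"type":"number"}},"required":["commands"]}

```bash
ls; mkdir -p pics
python3 - <<'E'
from bench import status, eyes, workorder, spotter, r
import cv2
print(status.get_obs())
for n in ("scene","top"):
    f=eyes.grab_frame(n); cv2.imwrite(f"pics/{n}0.png",f["frame"]); print(n,f["fx"],f["cx"],f["cy"],f["T"])
    for t in ("balance","green_key_top","orange_key_top","cover","sample_jar","brass_weight","steel_weight","staples_box","marker"):
        print(t,[(round(d["confidence"],2),[round(x,3) for x in d["position"]]) for d in spotter.boxes_of(n,t)][:3])
E
```

```text
pics
{'clock': 0.0, 'joints': array([ 1.04087906,  0.47778624,  0.02232984,  1.5564307 , -0.01151444,
        1.10926974, -0.08309571]), 'qvel': array([-0.00093992,  0.000916  ,  0.00025175, -0.00062076,  0.00155506,
       -0.00103705, -0.00062103]), 'tau': array([ 9.62567938e-04, -5.96445358e+01,  1.60801359e+00, -2.81191564e+01,
        1.23517096e-02,  9.41959064e-03,  1.83351702e-06]), 'tcp_pos': array([ 0.2760994 , -0.61527167,  0.2037436 ]), 'orientation': array([-3.07030675e+00, -6.57375461e-01,  7.52791607e-04]), 'contact_force': array([ 0.45245463, -0.22585573, -0.94194842]), 'moment': array([-0.01944906, -0.03479305,  0.03260788]), 'grip_width': 0.08561807270997611}
scene 466.8899658079599 317.4400189625233 197.7412230268453 [[ 0.47062131 -0.51180858  0.71872635 -0.11596608]
 [-0.88205947 -0.2525374   0.39773856 -0.4996268 ]
 [-0.02206072 -0.82114362 -0.57029508  0.65443237]
 [ 0.          0.          0.          1.        ]]
balance [(0.71, [0.499, 0.572])]
green_key_top [(0.62, [0.524, 0.701])]
orange_key_top [(0.72, [0.621, 0.556]), (0.61, [0.451, 0.649])]
cover [(0.6, 
[... 196 characters left out ...]
0.52, 0.703])]
marker [(0.52, [0.45, 0.643])]
top 364.98746677389397 324.79026303480833 200.2021617982527 [[-0.0066054  -0.9928163   0.1194662   0.4318259 ]
 [-0.99997584  0.00681671  0.00136024 -0.12803554]
 [-0.00216484 -0.11945432 -0.99283734  1.01362853]
 [ 0.          0.          0.          1.        ]]
balance [(0.9, [0.519, 0.507])]
green_key_top [(0.64, [0.564, 0.599])]
orange_key_top [(0.42, [0.498, 0.348])]
cover [(0.86, [0.47, 0.447])]
sample_jar [(0.86, [0.535, 0.449])]
brass_weight [(0.74, [0.593, 0.392])]
steel_weight [(0.54, [0.504, 0.348]), (0.41, [0.41, 0.487])]
staples_box [(0.86, [0.6, 0.711]), (0.71, [0.474, 0.46])]
marker [(0.68, [0.504, 0.341]), (0.53, [0.476, 0.453])]
```

View pics/scene0.png

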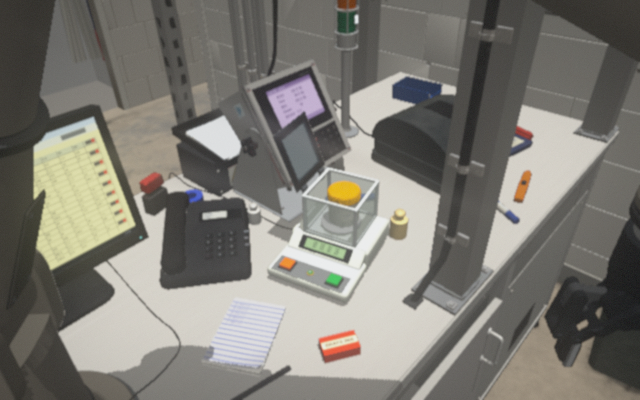

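View pics/top0.png

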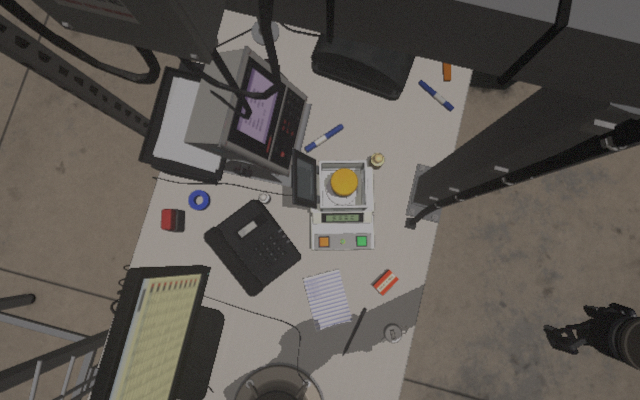

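The scene view shows the balance at about (325,245), with the cover leaning left at (300,150). In the top view the orange key is at (324,241), green at (362,241), and the cover spans columns 291-317. Next I'll fit the balance pose from the keys, the jar and depth.

```bash
cat > h.py <<'E'
from bench import status, eyes, workorder, spotter, r
import cv2, numpy as np
def pts(f,m=None):
    z=f["range_z"]; v,u=np.nonzero((z>0)&(np.ones_like(z,bool) if m is None else m))
    d=z[v,u]; P=np.c_[(u-f["cx"])/f["fx"]*d,(v-f["cy"])/f["fy"]*d,d]
    return P@f["T"][:3,:3].T+f["T"][:3,3],u,v
def atz(f,u,v,z):
    ray=f["T"][:3,:3]@np.array([(u-f["cx"])/f["fx"],(v-f["cy"])/f["fy"],1]); o=f["T"][:3,3]
    return o+ray*(z-o[2])/ray[2]
E
python3 - <<'E'
from h import *
for n in ("top","scene"):
    f=eyes.grab_frame(n); hsv=cv2.cvtColor(f["frame"],cv2.COLOR_BGR2HSV)
    P,u,v=pts(f)
    reg={"top":(300,225,380,255),"scene":(270,250,350,290)}[n]
    for nm,lo,hi in (("green",55,75),("orange",5,14)):
        m=cv2.inRange(hsv,(lo,140,100),(hi,255,255)); k=np.zeros_like(m); k[reg[1]:reg[3],reg[0]:reg[2]]=1
        m=m*k>0; yy,xx=np.nonzero(m)
        if len(xx)==0: print(nm,"none");continue
        p=pts(f,m)[0]
        print(n,nm,len(xx),xx.mean(),yy.mean(),"depth",np.median(p,0).round(4),"atz",atz(f,xx.mean(),yy.mean(),.0395).round(4))
    # cover / chamber
    for t in ("cover","sample_jar","balance","brass_weight","steel_weight","staples_box"):
        for d in spotter.masks_of(n,t)[:2]:
            p=pts(f,d["mask"])[0]
            print(n,t,round(d["confidence"],2),d["mask"].sum(),np.percentile(p,[2,50,98],axis=0).round(3).tolist())
    if n=="top": im=f["frame"][120:300,240:440]; cv2.imwrite("pics/topc.png",cv2.resize(im,None,fx=3.3,fy=3.3,interpolation=cv2.INTER_CUBIC))
    else: im=f["frame"][100:310,220:440]; cv2.imwrite("pics/scenec.png",cv2.resize(im,None,fx=2.8,fy=2.8,interpolation=cv2.INTER_CUBIC))
E
```

```text
green none
top orange 1 321.0 237.0 depth [ 0.4508 -0.1159  0.0339] atz [ 0.4507 -0.116   0.0395]
top cover 0.72 1299 [[0.517, -0.104, 0.157], [0.574, -0.079, 0.217], [0.632, -0.058, 0.263]]
top cover 0.64 82 [[0.427, -0.133, 0.036], [0.437, -0.121, 0.039], [0.448, -0.111, 0.043]]
top sample_jar 0.56 710 [[0.552, -0.21, 0.055], [0.582, -0.174, 0.136], [0.616, -0.141, 0.139]]
top balance 0.61 6105 [[0.421, -0.252, 0.027], [0.531, -0.146, 0.055], [0.632, -0.061, 0.26]]
top brass_weight 0.73 183 [[0.64, -0.281, 0.01], [0.653, -0.264, 0.045], [0.676, -0.25, 0.067]]
top steel_weight 0.62 121 [[0.545, 0.025, -0.001], [0.557, 0.035, 0.034], [0.577, 0.052, 0.05]]
top staples_box 0.79 338 [[0.303, -0.313, 0.006], [0.33, -0.285, 0.02], [0.356, -0.258, 0.024]]
scene green 77 333.7402597402597 278.83116883116884 depth [ 0.4401 -0.2222  0.041 ] atz [ 0.4409 -0.2212  0.0395]
scene orange 63 286.8095238095238 263.6507936507937 depth [ 0.4324 -0.1231  0.0402] atz [ 0.4369 -0.1225  0.0395]
scene cover 0.86 2380 [[0.517, -0.104, 0.153], [0.572, -0.08, 0.209], [0.634, -0.057, 0.262]]
scene sample_jar 0.95 740 [[0.551, -0.205, 0.113], [0.575, -0.178, 0.137], [0.615, -0.142, 0.139]]
scene sample_jar 0.31 127 [[0.428, -0.133, 0.036], [0.438, -0.123, 0.041], [0.451, -0.11, 0.043]]
scene balance 0.7 11688 [[0.419, -0.255, 0.02], [0.521, -0.163, 0.072], [0.634, -0.064, 0.255]]
scene brass_weight 0.6 483 [[0.641, -0.286, 0.002], [0.65, -0.271, 0.038], [0.668, -0.251, 0.066]]
scene steel_weight 0.5 213 [[0.545, 0.026, 0.006], [0.554, 0.035, 0.031], [0.567, 0.048, 0.051]]
scene staples_box 0.63 1017 [[0.299, -0.317, 0.001], [0.326, -0.288, 0.021], [0.356, -0.255, 0.024]]
```

View pics/topc.png

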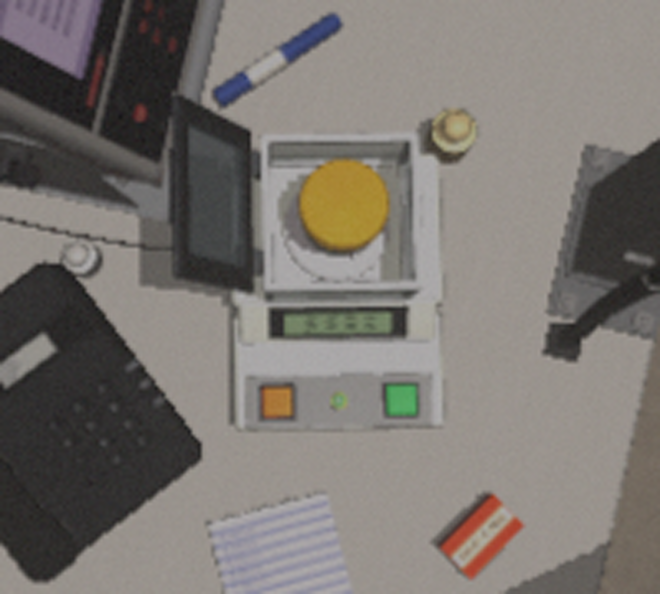

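View pics/scenec.png

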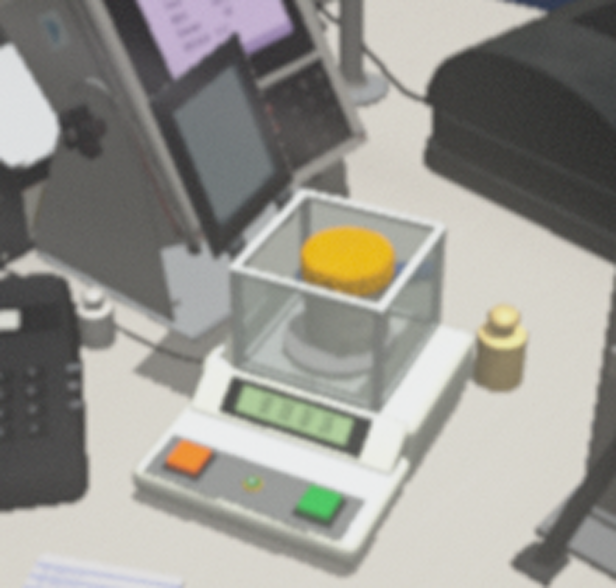

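Run:
```python
from h import *
print([a for a in dir(r) if a[0]!='_'], [a for a in dir(status) if a[0]!='_'])
P=[]
for n in ("top","scene"):
    f=eyes.grab_frame(n)
    print(n, atz(f,361.5,241.2,.0405).round(4),atz(f,323.9,241.8,.0405).round(4)) if n=="top" else None
    P.append(pts(f)[0])
    ds=spotter.masks_of(n,"cover")
    if not ds: continue
    m=cv2.erode(ds[0]["mask"].astype(np.uint8),np.ones((3,3)))>0
    p=pts(f,m)[0]; p=p[(p[:,1]>-.13)&(p[:,2]>.14)]
    c=np.median(p,0)
    for _ in range(4):
        U,S,V=np.linalg.svd(p-p.mean(0),full_matrices=False); nrm=V[2]; d=(p-p.mean(0))@nrm; p=p[abs(d)<max(.004,2*d.std())]
    print(n,"cover plane n",nrm.round(3),"c",p.mean(0).round(4),len(p),d.std())
P=np.vstack(P)
# height map
print("heights max, rows x, cols y")
ys=np.arange(-.30,.16,.03); print("      ",(ys+.015).round(3))
for x in np.arange(.36,.86,.03):
    print(round(x+.015,3),[ (lambda q:round(float(np.percentile(q,97)),2) if len(q)>3 else -1)(P[(P[:,0]>=x)&(P[:,0]<x+.03)&(P[:,1]>=y)&(P[:,1]<y+.03)&(P[:,2]<.6),2]) for y in ys])
```

```text
['Unreachable', 'grip_depth'] ['get_obs']
top [ 0.4389 -0.2232  0.0405] [ 0.4379 -0.1236  0.0405]
top cover plane n [-0.014  0.931 -0.365] c [ 0.5726 -0.0797  0.2151] 1106 0.001069151497225008
scene cover plane n [ 0.016 -0.93   0.368] c [ 0.5717 -0.0815  0.2091] 2055 0.0013299105959717428
heights max, rows x, cols y
       [-0.285 -0.255 -0.225 -0.195 -0.165 -0.135 -0.105 -0.075 -0.045 -0.015
  0.015  0.045  0.075  0.105  0.135  0.165]
0.375 [0.02, 0.0, 0.0, 0.0, 0.01, 0.0, 0.0, 0.0, 0.04, 0.04, 0.05, 0.05, 0.09, 0.1, 0.1, 0.06]
0.405 [0.0, 0.03, 0.03, 0.03, 0.03, 0.03, 0.03, 0.0, 0.04, 0.05, 0.05, 0.05, 0.09, 0.1, 0.1, 0.1]
0.435 [0.0, 0.03, 0.04, 0.04, 0.04, 0.04, 0.04, 0.03, 0.05, 0.05, 0.06, 0.06, 0.06, 0.1, 0.11, 0.11]
0.465 [0.0, 0.03, 0.04, 0.04, 0.04, 0.04, 0.03, 0.03, 0.0, 0.06, 0.06, 0.06, 0.07, 0.07, 0.11, 0.11]
0.495 [0.0, 0.05, 0.05, 0.05, 0.05, 0.05, 0.05, 0.03, 0.0, 0.0, 0.06, 0.07, 0.07, 0.07, 0.07, 0.06]
0.525 [0.0, 0.06, 0.15, 0.15, 0.15, 0.15, 0.19, 0.26, 0.26, 0.0, 0.05, 0.07, 0.07, 0.07, 0.0, 0.0]
0.555 [0.0, 0.06, 0.15, 0.14, 0.14, 0.14, 0.19, 0.26, 0.26, 0.0, 
[... 310 characters left out ...]
5, 0.29, 0.59, 0.6, 0.24]
0.675 [0.07, 0.07, 0.0, 0.0, 0.0, 0.0, 0.0, 0.0, 0.12, 0.17, 0.37, 0.34, 0.29, 0.28, 0.26, 0.24]
0.705 [0.0, 0.0, 0.0, 0.0, 0.0, 0.0, 0.02, 0.02, 0.13, 0.18, 0.23, 0.32, 0.31, 0.27, 0.26, 0.24]
0.735 [0.0, 0.0, 0.0, 0.0, 0.02, 0.02, 0.02, 0.09, 0.14, 0.19, 0.24, 0.28, 0.3, 0.28, 0.25, 0.24]
0.765 [0.0, 0.0, 0.0, 0.0, 0.02, 0.01, 0.0, 0.11, 0.15, 0.2, 0.25, 0.29, 0.29, 0.27, 0.25, 0.23]
0.795 [0.0, 0.0, 0.0, 0.0, 0.0, 0.0, 0.0, 0.12, 0.16, 0.21, 0.26, 0.29, 0.28, 0.26, 0.24, 0.23]
0.825 [0.0, 0.0, 0.0, 0.0, 0.0, 0.0, 0.0, 0.12, 0.17, 0.22, 0.27, 0.29, 0.28, 0.26, 0.24, -1]
0.855 [0.14, 0.14, 0.02, 0.0, 0.0, 0.0, 0.0, 0.0, 0.04, 0.19, 0.28, 0.29, 0.27, 0.25, 0.24, -1]
```

The balance origin is at about (0.5385, -0.173), yaw about 1°, with the cover at about 1.94 rad. The hinge is at about (0.575, -0.110, 0.148). The space left of the cover is free up to x of about 0.58. First I'll rise and shut the gripper.

Emit:
drive_tool:
  commands:
    - {"tx": 0.9, "ty": 0.6, "tz": 0.9, "rz": -0.55, "grip": 1}
    - {"tx": 0.9, "ty": 0.6, "tz": 0.9, "rz": -0.55, "grip": 1}
    - {"tx": 0.9, "ty": 0.6, "tz": 0.9, "rz": -0.55, "grip": 1}
    - {"tx": 0.9, "ty": 0.6, "tz": 0.9, "rz": -0.55, "grip": 1}
    - {"tx": 0.9, "ty": 0.6, "tz": 0.9, "rz": -0.55, "grip": 1}
    - {"tx": 0.9, "ty": 0.6, "tz": 0.9, "rz": -0.55, "grip": 1}
    - {"tx": 0.9, "ty": 0.6, "tz": 0.9, "rz": -0.55, "grip": 1}
    - {"tx": 0.9, "ty": 0.6, "tz": 0.9, "rz": -0.55, "grip": 1}
    - {"tx": 0.9, "ty": 0.6, "tz": 0.9, "rz": -0.55, "grip": 1}
    - {"tx": 0.9, "ty": 0.6, "tz": 0.9, "rz": -0.55, "grip": 1}
  grip_force: 30

```text
validation failed for argument at $.co...
```

Emit:
drive_tool:
  commands:
    - {"tx": 0.9, "ty": 0.6, "tz": 0.9, "rx": 0.0, "ry": 0.0, "rz": -0.55, "grip": 1.0}

```text
clock: 2.02
tcp_pos: [0.2917, -0.6041, 0.2213]
orientation: [-3.094, -0.53, 0.004]
contact_force: [0.1, -0.9, -0.4]
grip_width: 0.0698
```

```bash
python3 -c "
from h import *
o=status.get_obs();print(o['clock'],o['tcp_pos'],o['orientation'],o['joints'])"
```

```text
2.025 [ 0.291683   -0.60405744  0.22134473] [-3.09396869 -0.53037468  0.00375465] [ 1.00089123  0.45837976  0.03742171  1.5463223  -0.01674265  1.14040568
 -0.18976274]
```

All seven fields are needed in each row.

Emit:
drive_tool:
  commands:
    - {"tx": 0.9, "ty": 0.6, "tz": 0.9, "rx": 0, "ry": 0, "rz": -0.55, "grip": 1}
    - {"tx": 0.9, "ty": 0.6, "tz": 0.9, "rx": 0, "ry": 0, "rz": -0.55, "grip": 1}
    - {"tx": 0.9, "ty": 0.6, "tz": 0.9, "rx": 0, "ry": 0, "rz": -0.55, "grip": 1}
    - {"tx": 0.9, "ty": 0.6, "tz": 0.9, "rx": 0, "ry": 0, "rz": -0.55, "grip": 1}
    - {"tx": 0.9, "ty": 0.6, "tz": 0.9, "rx": 0, "ry": 0, "rz": -0.55, "grip": 1}
    - {"tx": 0.9, "ty": 0.6, "tz": 0.9, "rx": 0, "ry": 0, "rz": -0.55, "grip": 1}
    - {"tx": 0.9, "ty": 0.6, "tz": 0.9, "rx": 0, "ry": 0, "rz": -0.55, "grip": 1}
    - {"tx": 0.9, "ty": 0.6, "tz": 0.9, "rx": 0, "ry": 0, "rz": -0.55, "grip": 1}
    - {"tx": 0.9, "ty": 0.6, "tz": 0.9, "rx": 0, "ry": 0, "rz": -0.55, "grip": 1}

```text
clock: 3.15
tcp_pos: [0.4569, -0.4954, 0.3853]
orientation: [3.094, -0.545, 0.0]
contact_force: [-0.2, -1.1, -0.1]
grip_width: 0.0002
```

Run:
```python
from h import *
P=np.vstack([pts(eyes.grab_frame(n))[0] for n in ("top","scene")])
for z0,z1 in ((.1,.2),(.2,.3),(.3,.45),(.45,.6),(.6,.8)):
    print(z0,z1)
    for x in np.arange(.4,.75,.05):
        q=P[(P[:,2]>z0)&(P[:,2]<z1)&(P[:,0]>=x)&(P[:,0]<x+.05)&(P[:,1]<-.28)&(P[:,1]>-.7)]
        if len(q)>5: print("  x",x.round(2),len(q),np.percentile(q[:,1],[2,98]).round(3))
f=eyes.grab_frame("scene"); cv2.imwrite("pics/s1.png",f["frame"])
print(status.get_obs()['joints'])
```

```text
0.1 0.2
  x 0.5 2418 [-0.442 -0.369]
  x 0.55 684 [-0.455 -0.37 ]
  x 0.6 69 [-0.431 -0.382]
0.2 0.3
  x 0.5 3041 [-0.442 -0.369]
  x 0.55 895 [-0.455 -0.37 ]
  x 0.6 101 [-0.387 -0.382]
0.3 0.45
  x 0.4 160 [-0.502 -0.486]
  x 0.45 658 [-0.507 -0.478]
  x 0.5 6425 [-0.442 -0.368]
  x 0.55 1787 [-0.456 -0.37 ]
  x 0.6 250 [-0.387 -0.383]
0.45 0.6
  x 0.4 5427 [-0.544 -0.46 ]
  x 0.45 5060 [-0.524 -0.438]
  x 0.5 5225 [-0.439 -0.368]
  x 0.55 1769 [-0.445 -0.369]
  x 0.6 560 [-0.387 -0.383]
0.6 0.8
  x 0.4 399 [-0.473 -0.457]
  x 0.45 731 [-0.477 -0.456]
  x 0.5 4784 [-0.434 -0.355]
  x 0.55 10243 [-0.379 -0.284]
  x 0.6 75 [-0.386 -0.383]
[ 0.64893582  0.37959214  0.12328487  1.306004   -0.0461703   1.45701402
 -1.14444108]
```

View pics/s1.png

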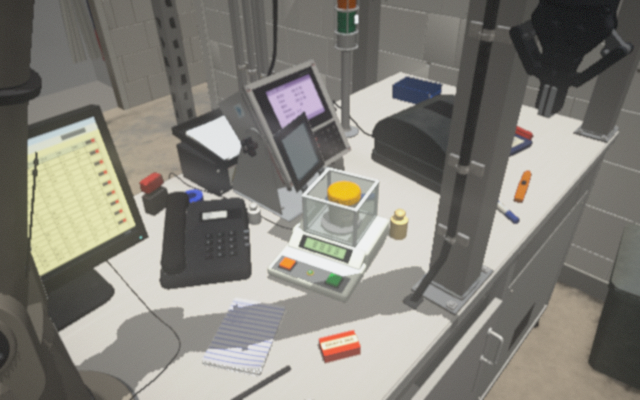

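The post stands at x 0.50-0.60, y -0.37 to -0.455, so I'll pull back before passing it and pitch the tool on the way.

Emit:
drive_tool:
  commands:
    - {"tx": -1, "ty": 0, "tz": 0, "rx": 0, "ry": 0, "rz": 0, "grip": 1}
    - {"tx": -1, "ty": 0, "tz": 0, "rx": 0, "ry": 0, "rz": 0, "grip": 1}
    - {"tx": -1, "ty": 0.5, "tz": 0, "rx": 0, "ry": 0, "rz": 0, "grip": 1}
    - {"tx": 0, "ty": 1, "tz": 0, "rx": -0.2, "ry": -0.56, "rz": 0, "grip": 1}
    - {"tx": 0, "ty": 1, "tz": 0, "rx": -0.2, "ry": -0.56, "rz": 0, "grip": 1}
    - {"tx": 0, "ty": 1, "tz": 0, "rx": -0.2, "ry": -0.56, "rz": 0, "grip": 1}
    - {"tx": 0, "ty": 1, "tz": 0, "rx": -0.2, "ry": -0.56, "rz": 0, "grip": 1}
    - {"tx": 0, "ty": 1, "tz": 0, "rx": -0.2, "ry": -0.56, "rz": 0, "grip": 1}
    - {"tx": 0, "ty": 1, "tz": 0, "rx": -0.2, "ry": -0.56, "rz": 0, "grip": 1}
    - {"tx": 0, "ty": 1, "tz": 0, "rx": -0.2, "ry": -0.56, "rz": 0, "grip": 1}

```text
clock: 4.55
tcp_pos: [0.3937, -0.3462, 0.3844]
orientation: [2.873, -0.506, 0.864]
contact_force: [0.2, 0.5, -0.1]
grip_width: -0.0004
```

```bash
cat >> h.py <<'E'
from scipy.spatial.transform import Rotation as Ro
def st():
    o=status.get_obs(); R=Ro.from_rotvec(o['orientation']).as_matrix()
    print(round(o['clock'],2),o['tcp_pos'].round(4),'z',R[:,2].round(3),'y',R[:,1].round(3),'q',o['joints'].round(2),'F',o['contact_force'].round(1)); return o,R
E
python3 -c "
from h import *
st()"
```

```text
4.55 [ 0.3937 -0.3462  0.3844] z [ 0.518 -0.188 -0.834] y [-0.342 -0.94  -0.001] q [ 0.67 -0.21  0.06  2.07 -0.29  0.75 -1.02] F [ 0.2  0.5 -0.1]
```

Emit:
drive_tool:
  commands:
    - {"tx": 0.3, "ty": 1, "tz": 0, "rx": 0, "ry": 0, "rz": 0, "grip": 1}
    - {"tx": 0.3, "ty": 1, "tz": 0, "rx": 0, "ry": 0, "rz": 0, "grip": 1}
    - {"tx": 0.8, "ty": 1, "tz": 0, "rx": -0.1, "ry": -0.28, "rz": 0, "grip": 1}
    - {"tx": 0.8, "ty": 1, "tz": 0, "rx": -0.1, "ry": -0.28, "rz": 0, "grip": 1}
    - {"tx": 0.8, "ty": 1, "tz": 0, "rx": -0.1, "ry": -0.28, "rz": 0, "grip": 1}
    - {"tx": 0.8, "ty": 1, "tz": 0, "rx": -0.1, "ry": -0.28, "rz": 0, "grip": 1}
    - {"tx": 0.8, "ty": 1, "tz": 0, "rx": -0.1, "ry": -0.28, "rz": 0, "grip": 1}
    - {"tx": 0.8, "ty": 1, "tz": 0, "rx": -0.1, "ry": -0.28, "rz": 0, "grip": 1}
    - {"tx": 0.8, "ty": 1, "tz": 0, "rx": -0.1, "ry": -0.28, "rz": 0, "grip": 1}
    - {"tx": 0.8, "ty": 1, "tz": 0, "rx": -0.1, "ry": -0.28, "rz": 0, "grip": 1}

```text
clock: 5.8
tcp_pos: [0.5349, -0.1469, 0.384]
orientation: [2.649, -0.465, 1.303]
contact_force: [0.1, -0.2, -0.6]
grip_width: 0.0001
```

```bash
python3 -c "
from h import *
st()"
```

```text
5.8 [ 0.5349 -0.1469  0.384 ] z [ 0.745 -0.27  -0.61 ] y [-0.341 -0.94  -0.   ] q [ 0.9  -0.3  -0.71  2.28 -0.06  0.2  -1.75] F [ 0.1 -0.2 -0.6]
```

Run:
```python
from h import *
for n in ("top","scene"):
    f=eyes.grab_frame(n); cv2.imwrite(f"pics/{n}2.png",f["frame"])
    P,u,v=pts(f)
    for lo,hi in ((.3,.45),(.45,.6),(.6,.9)):
        k=(P[:,0]>.5)&(P[:,0]<.75)&(P[:,1]>-.06)&(P[:,1]<.16)&(P[:,2]>lo)&(P[:,2]<hi)
        if k.sum()>5: print(n,lo,hi,k.sum(),np.percentile(P[k],[3,50,97],axis=0).round(3).tolist(),"px",np.percentile(u[k],[3,97]),np.percentile(v[k],[3,97]))
```

```text
top 0.3 0.45 96 [[0.639, -0.001, 0.302], [0.687, 0.042, 0.337], [0.719, 0.074, 0.438]] px [225. 248.] [102.   118.15]
top 0.45 0.6 655 [[0.612, -0.025, 0.49], [0.638, 0.108, 0.586], [0.649, 0.145, 0.598]] px [ 98. 249.] [ 65. 113.]
top 0.6 0.9 9664 [[0.575, -0.047, 0.617], [0.59, -0.007, 0.764], [0.633, 0.081, 0.805]] px [ 56. 235.] [ 1. 85.]
scene 0.3 0.45 123 [[0.638, -0.005, 0.307], [0.646, 0.003, 0.425], [0.712, 0.067, 0.449]] px [270. 277.] [11. 69.]
scene 0.45 0.6 55 [[0.631, -0.012, 0.451], [0.636, -0.006, 0.46], [0.64, 0.001, 0.47]] px [273. 277.] [ 0. 10.]
```

View pics/top2.png

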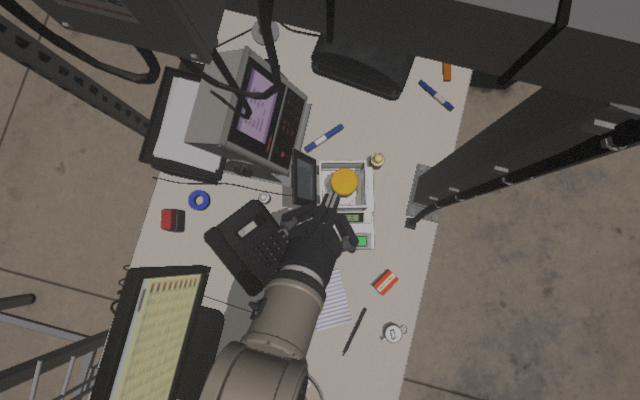

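View pics/scene2.png

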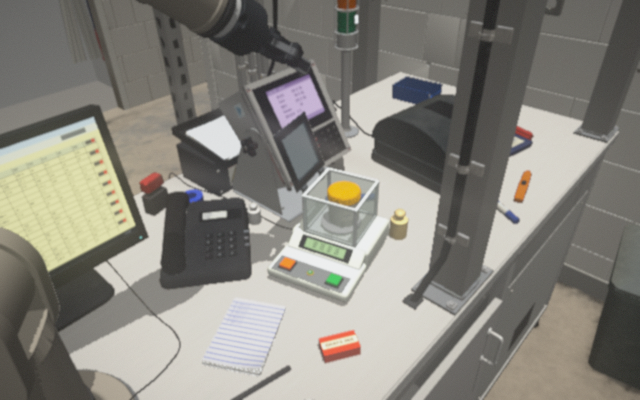

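The arm is clear of everything. A cable hangs at about (0.64, 0), so I'll stay at x ≤ 0.57. Next I'll move left past the cover's free edge and ease the pitch.

Emit:
drive_tool:
  commands:
    - {"tx": 0.1, "ty": 1, "tz": 0, "rx": 0.13, "ry": 0.37, "rz": 0, "grip": 1}
    - {"tx": 0.1, "ty": 1, "tz": 0, "rx": 0.13, "ry": 0.37, "rz": 0, "grip": 1}
    - {"tx": 0.1, "ty": 1, "tz": 0, "rx": 0.13, "ry": 0.37, "rz": 0, "grip": 1}
    - {"tx": 0.1, "ty": 1, "tz": 0, "rx": 0.13, "ry": 0.37, "rz": 0, "grip": 1}
    - {"tx": 0.1, "ty": 1, "tz": 0, "rx": 0.1, "ry": 0.28, "rz": 0, "grip": 1}
    - {"tx": 0.1, "ty": 1, "tz": 0, "rx": 0, "ry": 0, "rz": 0, "grip": 1}
    - {"tx": 0.1, "ty": 1, "tz": 0, "rx": 0, "ry": 0, "rz": 0, "grip": 1}
    - {"tx": 0.1, "ty": 0.8, "tz": 0, "rx": 0, "ry": 0, "rz": 0, "grip": 1}
    - {"tx": 0, "ty": 0, "tz": -0.5, "rx": 0, "ry": 0, "rz": 0, "grip": 1}

```text
clock: 7.02
tcp_pos: [0.5522, 0.0092, 0.375]
orientation: [2.831, -0.494, 0.96]
contact_force: [-0.9, -0.1, 0.0]
grip_width: -0.0001
```

```bash
python3 -c "
from h import *
st()"
```

```text
7.03 [0.5522 0.0092 0.375 ] z [ 0.572 -0.207 -0.793] y [-0.339 -0.941  0.001] q [ 1.1  -0.29 -1.19  2.04  0.05  0.63 -2.1 ] F [-0.9 -0.1  0. ]
```

Emit:
drive_tool:
  commands:
    - {"tx": 0, "ty": 0, "tz": -1, "rx": 0, "ry": 0, "rz": 0, "grip": 1}
    - {"tx": 0, "ty": 0, "tz": -1, "rx": 0, "ry": 0, "rz": 0, "grip": 1}
    - {"tx": 0, "ty": 0, "tz": -1, "rx": 0, "ry": 0, "rz": 0, "grip": 1}
    - {"tx": 0, "ty": 0, "tz": -1, "rx": 0, "ry": 0, "rz": 0, "grip": 1}

```text
clock: 7.52
tcp_pos: [0.5476, 0.004, 0.2997]
orientation: [2.828, -0.505, 0.943]
contact_force: [-0.7, -2.6, -0.0]
grip_width: 0.0004
```

```bash
python3 -c "
from h import *
st()"
```

```text
7.53 [0.5476 0.004  0.2997] z [ 0.562 -0.214 -0.799] y [-0.348 -0.937  0.007] q [ 1.18 -0.15 -1.39  2.15  0.43  0.52 -2.49] F [-0.7 -2.6 -0. ]
```

Joint 3 is near its limit, so I'll relax the heading and pitch while staying in place, slightly higher.

Emit:
drive_tool:
  commands:
    - {"tx": 0.2, "ty": 0.1, "tz": 0.5, "rx": 0, "ry": 0.4, "rz": 0.5, "grip": 1}
    - {"tx": 0, "ty": 0.1, "tz": 0.5, "rx": 0, "ry": 0.4, "rz": 0.5, "grip": 1}
    - {"tx": 0, "ty": 0, "tz": 0, "rx": 0, "ry": 0.4, "rz": 0.5, "grip": 1}
    - {"tx": 0, "ty": 0, "tz": 0, "rx": 0, "ry": 0.4, "rz": 0.5, "grip": 1}
    - {"tx": 0, "ty": 0, "tz": 0, "rx": 0, "ry": 0.4, "rz": 0.5, "grip": 1}

```text
clock: 8.15
tcp_pos: [0.5521, 0.0101, 0.3197]
orientation: [3.042, 0.03, 0.565]
contact_force: [0.1, 0.2, 0.7]
grip_width: -0.0001
```

```bash
python3 -c "
from h import *
st()"
```

```text
8.15 [0.5521 0.0101 0.3197] z [ 0.359 -0.044 -0.932] y [ 0.01  -0.999  0.051] q [ 0.97  0.06 -1.18  1.93  0.22  0.84 -1.87] F [0.1 0.2 0.7]
```

Emit:
drive_tool:
  commands:
    - {"tx": 0, "ty": 0, "tz": -1, "rx": 0, "ry": 0, "rz": 0, "grip": 1}
    - {"tx": 0, "ty": 0, "tz": -1, "rx": 0, "ry": 0, "rz": 0, "grip": 1}
    - {"tx": 0, "ty": 0, "tz": -1, "rx": 0, "ry": 0, "rz": 0, "grip": 1}
    - {"tx": 0, "ty": 0, "tz": -1, "rx": 0, "ry": 0, "rz": 0, "grip": 1}
    - {"tx": 0, "ty": 0, "tz": -1, "rx": 0, "ry": 0, "rz": 0, "grip": 1}

```text
clock: 8.78
tcp_pos: [0.5519, 0.0101, 0.2189]
orientation: [3.041, 0.027, 0.567]
contact_force: [0.9, -0.2, 0.2]
grip_width: 0.0
```

```bash
python3 -c "
from h import *
st()
for n in ('top','scene'): cv2.imwrite('pics/%s3.png'%n,eyes.grab_frame(n)['frame'][80:280,200:440])
a=cv2.imread('pics/top3.png');b=cv2.imread('pics/scene3.png');cv2.imwrite('pics/c3.png',cv2.resize(np.hstack([a,b]),None,fx=1.66,fy=1.66))
"
```

```text
8.78 [0.5519 0.0101 0.2189] z [ 0.36  -0.044 -0.932] y [ 0.008 -0.999  0.051] q [ 0.8   0.21 -1.1   2.08  0.52  0.68 -2.17] F [ 0.9 -0.2  0.2]
```

View pics/c3.png

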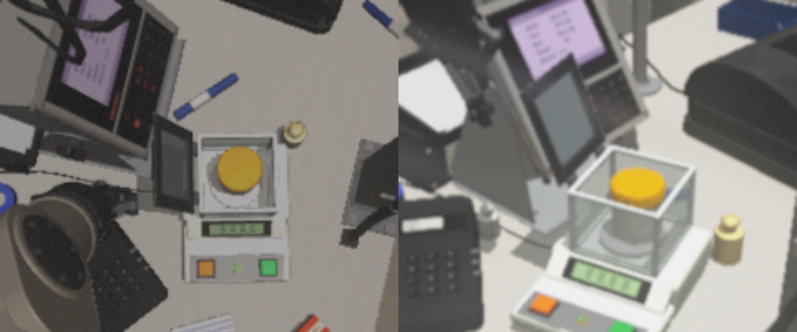

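The fingers stand left of the cover and are clear of everything. Now I'll push towards -y.

Emit:
drive_tool:
  commands:
    - {"tx": 0.2, "ty": -1, "tz": 0, "rx": 0, "ry": 0, "rz": 0, "grip": 1}
    - {"tx": 0.2, "ty": -1, "tz": 0, "rx": 0, "ry": 0, "rz": 0, "grip": 1}
    - {"tx": 0, "ty": -0.5, "tz": 0.17, "rx": 0, "ry": 0, "rz": 0, "grip": 1}
    - {"tx": 0, "ty": -0.5, "tz": 0.17, "rx": 0, "ry": 0, "rz": 0, "grip": 1}
    - {"tx": 0, "ty": -0.5, "tz": 0.17, "rx": 0, "ry": 0, "rz": 0, "grip": 1}
    - {"tx": 0, "ty": -0.5, "tz": 0.17, "rx": 0, "ry": 0, "rz": 0, "grip": 1}
    - {"tx": 0, "ty": -0.5, "tz": 0.17, "rx": 0, "ry": 0, "rz": 0, "grip": 1}
    - {"tx": 0, "ty": -0.5, "tz": 0.17, "rx": 0, "ry": 0, "rz": 0, "grip": 1}

```text
clock: 9.88
tcp_pos: [0.5612, -0.0879, 0.2419]
orientation: [3.042, 0.029, 0.571]
contact_force: [0.3, 1.1, -0.3]
grip_width: -0.0003
```

```bash
cat > look.py <<'E'
from h import *
import sys
st()
fs=[eyes.grab_frame(n) for n in ('top','scene')]
cv2.imwrite(sys.argv[1],cv2.resize(np.hstack([f['frame'][80:280,200:440] for f in fs]),None,fx=1.66,fy=1.66))
E
python3 look.py pics/c4.png
```

```text
9.88 [ 0.5612 -0.0879  0.2419] z [ 0.363 -0.042 -0.931] y [ 0.01  -0.999  0.049] q [ 1.06  0.21 -1.13  2.02  0.4   0.69 -1.85] F [ 0.3  1.1 -0.3]
```

View pics/c4.png

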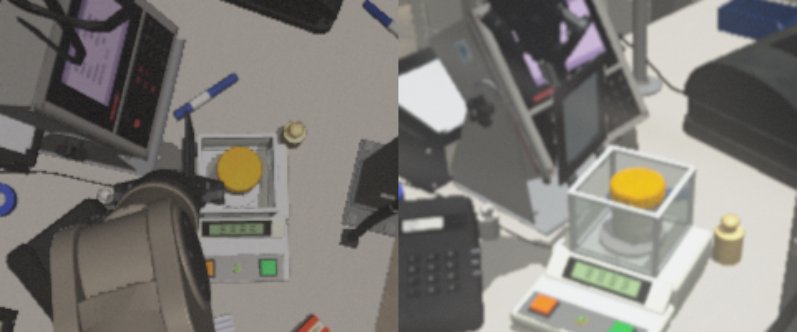

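The cover is now about upright, with its edge at (188,145) in the left half. I'll follow the arc over and down.

Emit:
drive_tool:
  commands:
    - {"tx": 0, "ty": -0.47, "tz": -0.03, "rx": 0, "ry": 0, "rz": 0, "grip": 1}
    - {"tx": 0, "ty": -0.47, "tz": -0.05, "rx": 0, "ry": 0, "rz": 0, "grip": 1}
    - {"tx": 0, "ty": -0.47, "tz": -0.09, "rx": 0, "ry": 0, "rz": 0, "grip": 1}
    - {"tx": 0, "ty": -0.47, "tz": -0.12, "rx": 0, "ry": 0, "rz": 0, "grip": 1}
    - {"tx": 0, "ty": -0.47, "tz": -0.15, "rx": 0, "ry": 0, "rz": 0, "grip": 1}
    - {"tx": 0, "ty": -0.46, "tz": -0.3, "rx": 0, "ry": 0, "rz": 0, "grip": 1}
    - {"tx": 0, "ty": -0.45, "tz": -0.36, "rx": 0, "ry": 0, "rz": 0, "grip": 1}
    - {"tx": 0, "ty": -0.44, "tz": -0.42, "rx": 0, "ry": 0, "rz": 0, "grip": 1}
    - {"tx": 0, "ty": -0.4, "tz": -0.46, "rx": 0, "ry": 0, "rz": 0, "grip": 1}

```text
clock: 11.1
tcp_pos: [0.5612, -0.1699, 0.2013]
orientation: [3.042, 0.029, 0.571]
contact_force: [0.0, -0.0, 0.9]
grip_width: 0.0001
```

```bash
python3 look.py pics/c5.png
```

```text
11.1 [ 0.5612 -0.1699  0.2013] z [ 0.363 -0.042 -0.931] y [ 0.01  -0.999  0.049] q [ 1.12  0.32 -1.06  2.03  0.47  0.62 -1.75] F [ 0.  -0.   0.9]
```

View pics/c5.png

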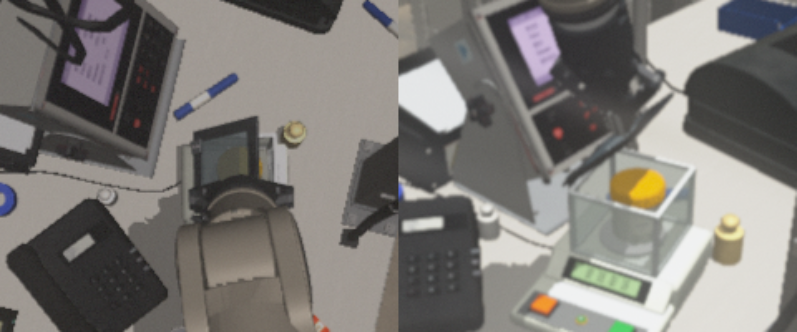

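The cover is at about 35° and following the fingers. I'll take it down slowly to shut.

Emit:
drive_tool:
  commands:
    - {"tx": 0, "ty": -0.2, "tz": -0.36, "rx": 0, "ry": 0, "rz": 0, "grip": 1}
    - {"tx": 0, "ty": -0.2, "tz": -0.36, "rx": 0, "ry": 0, "rz": 0, "grip": 1}
    - {"tx": 0, "ty": -0.18, "tz": -0.36, "rx": 0, "ry": 0, "rz": 0, "grip": 1}
    - {"tx": 0, "ty": -0.1, "tz": -0.3, "rx": 0, "ry": 0, "rz": 0, "grip": 1}
    - {"tx": 0, "ty": -0.05, "tz": -0.25, "rx": 0, "ry": 0, "rz": 0, "grip": 1}
    - {"tx": 0, "ty": 0, "tz": -0.2, "rx": 0, "ry": 0, "rz": 0, "grip": 1}
    - {"tx": 0, "ty": 0, "tz": -0.2, "rx": 0, "ry": 0, "rz": 0, "grip": 1}
    - {"tx": 0, "ty": 0, "tz": -0.2, "rx": 0, "ry": 0, "rz": 0, "grip": 1}

```text
clock: 12.2
tcp_pos: [0.5613, -0.1838, 0.1573]
orientation: [3.042, 0.03, 0.571]
contact_force: [0.1, -0.7, 0.7]
grip_width: -0.0
```

```bash
python3 look.py pics/c6.png
```

```text
12.2 [ 0.5613 -0.1838  0.1573] z [ 0.363 -0.042 -0.931] y [ 0.01  -0.999  0.049] q [ 1.06  0.38 -0.97  2.07  0.57  0.54 -1.82] F [ 0.1 -0.7  0.7]
```

View pics/c6.png

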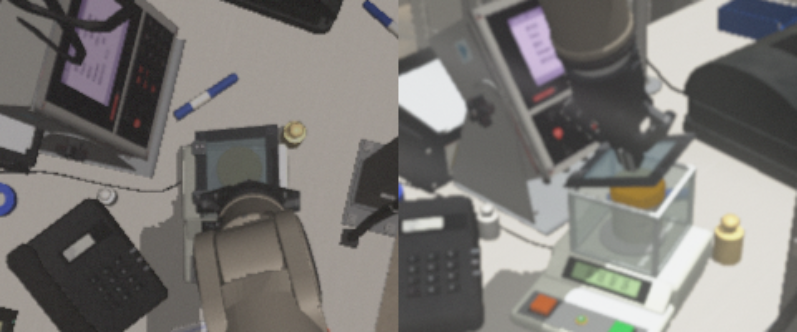

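```bash
cat > cov.py <<'E'
from h import *
def cov(n="scene"):
    f=eyes.grab_frame(n); P,u,v=pts(f)
    k=(P[:,0]>.52)&(P[:,0]<.63)&(P[:,1]<-.12)&(P[:,1]>-.235)&(P[:,2]>.142)&(P[:,2]<.30)
    P=P[k]; best=None; rng=np.random.default_rng(0)
    for _ in range(400):
        a,b,c=P[rng.choice(len(P),3,False)]; nn=np.cross(b-a,c-a); L=np.linalg.norm(nn)
        if L<1e-5: continue
        nn/=L; 
        if abs(nn[0])>.08: continue
        q=abs((P-a)@nn)<.003
        if best is None or q.sum()>best.sum(): best=q
    A=P[best]; c=A.mean(0); nn=np.linalg.svd(A-c,full_matrices=False)[2][2]; nn*=np.sign(nn[2])
    print(n,"inl",best.sum(),len(P),"n",nn.round(3),"theta",np.arctan2(nn[1],nn[2]).round(3),"z at hinge/-.23",[(c[2]-(nn[1]*(y-c[1]))/nn[2]).round(4) for y in (-.11,-.235)])
for n in("scene","top"): cov(n)
st()
E
python3 cov.py
```

```text
scene inl 968 1734 n [0.001 0.297 0.955] theta 0.301 z at hinge/-.23 [np.float64(0.1552), np.float64(0.194)]
top inl 1372 1652 n [-0.008  0.302  0.953] theta 0.306 z at hinge/-.23 [np.float64(0.1531), np.float64(0.1926)]
12.4 [ 0.5611 -0.1837  0.1573] z [ 0.363 -0.042 -0.931] y [ 0.01  -0.999  0.049] q [ 1.06  0.38 -0.97  2.07  0.57  0.54 -1.82] F [0.1 0.4 0. ]
```

Run:
```python
from h import *
f=eyes.grab_frame("scene"); o,R=st()
im=f["frame"].copy()
def px(p):
    q=np.linalg.inv(f["T"])@np.r_[p,1]; return int(round(f["fx"]*q[0]/q[2]+f["cx"])),int(round(f["fy"]*q[1]/q[2]+f["cy"]))
big=cv2.resize(im[90:250,290:430],None,fx=5,fy=5,interpolation=cv2.INTER_CUBIC)[:600]
for p,c in ((o['tcp_pos'],(0,0,255)),(o['tcp_pos']-.03*R[:,2],(0,255,0)),(o['tcp_pos']-.073*R[:,2],(255,0,0))):
    u,v=px(p); print(u,v,f["range_z"][v,u], (np.linalg.inv(f["T"])@np.r_[p,1])[2]); cv2.circle(big,((u-290)*5,(v-90)*5),4,c,-1)
cv2.imwrite("pics/z7.png",big)
w=eyes.grab_frame("wrist"); cv2.imwrite("pics/w7.png",w["frame"])
```

```text
12.45 [ 0.5612 -0.1837  0.1575] z [ 0.363 -0.042 -0.931] y [ 0.01  -0.999  0.049] q [ 1.06  0.38 -0.97  2.07  0.57  0.54 -1.82] F [-0.8 -0.2 -0.3]
344 188 0.8481369 0.8957682329319454
341 179 0.8572333 0.8725206641977146
337 164 0.8107401 0.8391991490119837
```

View pics/z7.png

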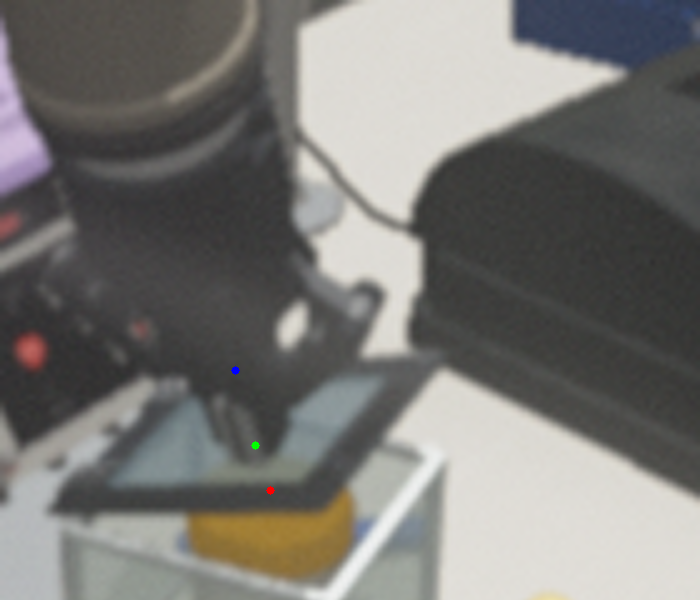

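View pics/w7.png

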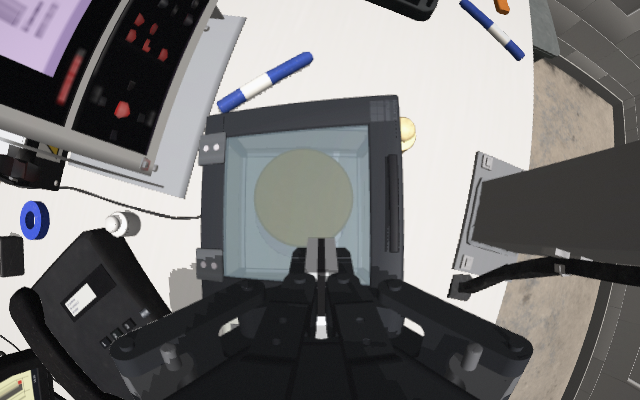

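Run:
```python
from h import *
w=eyes.grab_frame("wrist"); Ti=np.linalg.inv(w["T_tool_cam"]); im=w["frame"].copy(); o,R=st()
hz=[]
for z in (0,-.01,-.02,-.03,-.04,-.06):
    q=Ti@np.array([0,0,z,1]); r=np.hypot(q[0],q[1]); th=np.arctan2(r,q[2]); u=w["cx"]+w["fx"]*th*q[0]/r; v=w["cy"]+w["fy"]*th*q[1]/r
    print(z,u.round(1),v.round(1),"axis depth exp",q[2].round(4),"meas",w["range_z"][int(round(v)),int(round(u))-8:int(round(u))+9:4].round(4))
    hz.append((u,v))
big=cv2.resize(im[200:320,250:400],None,fx=5,fy=5,interpolation=cv2.INTER_CUBIC)
for u,v in hz: cv2.circle(big,(int((u-250)*5),int((v-200)*5)),3,(0,0,255),-1)
cv2.imwrite("pics/w8.png",big)
```

```text
12.55 [ 0.5613 -0.1838  0.1575] z [ 0.363 -0.042 -0.931] y [ 0.01  -0.999  0.049] q [ 1.06  0.38 -0.97  2.07  0.57  0.54 -1.82] F [ 0.2 -0.4 -0.1]
0 321.2 233.2 axis depth exp 0.1819 meas [0.1648 0.1648 0.1641 0.1633 0.1635]
-0.01 321.2 240.2 axis depth exp 0.1723 meas [0.1478 0.1484 0.1487 0.1479 0.1492]
-0.02 321.2 248.0 axis depth exp 0.1627 meas [0.1386 0.1403 0.139  0.1389 0.1387]
-0.03 321.2 256.6 axis depth exp 0.1531 meas [0.1309 0.1302 0.1301 0.1309 0.1298]
-0.04 321.3 266.3 axis depth exp 0.1435 meas [0.1221 0.1228 0.1225 0.1233 0.1237]
-0.06 321.3 289.6 axis depth exp 0.1243 meas [0.1047 0.1166 0.1213 0.1161 0.1057]
```

View pics/w8.png

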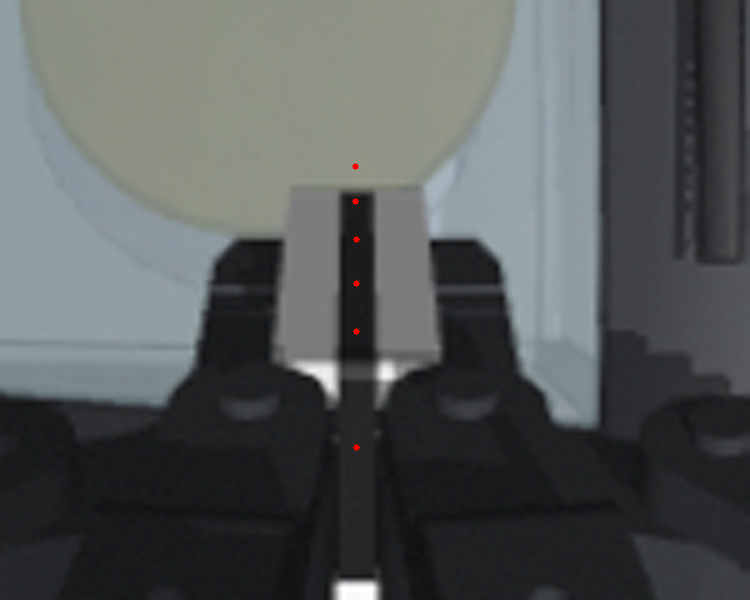

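Run:
```python
from h import *
w=eyes.grab_frame("wrist"); T=w["T_tool_cam"]; o,R=st()
print(T.round(3))
def dep(u,v):
    d=w["range_z"][v,u]; a,b=(u-w["cx"])/w["fx"],(v-w["cy"])/w["fy"]; th=np.hypot(a,b); k=np.tan(th)/th*d
    p=T@np.array([a*k,b*k,d,1]); return p[:3]
for u,v in ((312,239),(330,239),(312,245),(312,260),(335,260),(300,252),(345,252),(321,200),(321,180),(390,180),(290,200),(300,120)):
    p=dep(u,v); print(u,v,"tool",p.round(4),"world",(R@p+o['tcp_pos']).round(4))
```

```text
12.6 [ 0.5613 -0.1838  0.1575] z [ 0.363 -0.042 -0.931] y [ 0.01  -0.999  0.049] q [ 1.06  0.38 -0.97  2.07  0.57  0.54 -1.82] F [-0.3  0.4  0.7]
[[ 0.    -0.959 -0.285  0.072]
 [ 1.     0.     0.001 -0.   ]
 [-0.    -0.285  0.959 -0.168]
 [ 0.     0.     0.     1.   ]]
312 239 tool [ 0.0097 -0.0045 -0.03  ] world [ 0.5594 -0.1778  0.1888]
330 239 tool [ 0.01    0.0042 -0.0307] world [ 0.5595 -0.1865  0.19  ]
312 245 tool [ 0.0104 -0.0043 -0.0383] world [ 0.557  -0.1776  0.1967]
312 260 tool [ 0.0105 -0.0039 -0.0534] world [ 0.5516 -0.1774  0.2109]
335 260 tool [ 0.0104  0.0057 -0.0532] world [ 0.5517 -0.187   0.2111]
300 252 tool [ 0.0061 -0.0101 -0.0371] world [ 0.5534 -0.1721  0.1938]
345 252 tool [ 0.0057  0.0113 -0.0363] world [ 0.5535 -0.1934  0.194 ]
321 200 tool [ 0.0239 -0.0001 -0.0112] world [ 0.5795 -0.1826  0.1766]
321 180 tool [ 0.0335 -0.0001 -0.0057] world [ 0.5904 -0.1825  0.175 ]
390 180 tool [ 0.0365  0.0349 -0.0179] world [ 0.5892 -0.2169  0.1892]
290 200 tool [ 0.0221 -0.0172 -0.0055] world [ 0.5797 -0.1658  0.1698]
300 120 tool [ 0.0652 -0.012   0.0083] world [ 0.6249 -0.1704  0.1729]
```

The cover is at 0.30 rad, and the visible fingertip ends about 28 mm short of the nominal TCP, right on the cover face. I'll keep lowering gently by about 20 mm.

Emit:
drive_tool:
  commands:
    - {"tx": 0, "ty": -0.2, "tz": -0.18, "rx": 0, "ry": 0, "rz": 0, "grip": 1}
    - {"tx": 0, "ty": -0.2, "tz": -0.18, "rx": 0, "ry": 0, "rz": 0, "grip": 1}
    - {"tx": 0, "ty": -0.2, "tz": -0.18, "rx": 0, "ry": 0, "rz": 0, "grip": 1}
    - {"tx": 0, "ty": -0.2, "tz": -0.18, "rx": 0, "ry": 0, "rz": 0, "grip": 1}
    - {"tx": 0, "ty": 0, "tz": -0.18, "rx": 0, "ry": 0, "rz": 0, "grip": 1}

```text
clock: 13.22
tcp_pos: [0.5612, -0.2005, 0.1392]
orientation: [3.042, 0.028, 0.571]
contact_force: [-0.2, 0.3, 0.2]
grip_width: 0.0001
```

```bash
python3 cov.py; python3 look.py pics/c9.png
```

```text
scene inl 1048 1794 n [0.001 0.082 0.997] theta 0.082 z at hinge/-.23 [np.float64(0.154), np.float64(0.1643)]
top inl 1460 1729 n [-0.004  0.074  0.997] theta 0.074 z at hinge/-.23 [np.float64(0.1527), np.float64(0.162)]
13.32 [ 0.5609 -0.1999  0.1389] z [ 0.362 -0.042 -0.931] y [ 0.01  -0.999  0.049] q [ 1.05  0.41 -0.93  2.07  0.61  0.51 -1.82] F [-0.4 -0.5  0.3]
13.32 [ 0.5609 -0.1999  0.1389] z [ 0.362 -0.042 -0.931] y [ 0.01  -0.999  0.049] q [ 1.05  0.41 -0.93  2.07  0.61  0.51 -1.82] F [-0.4 -0.5  0.3]
```

View pics/c9.png

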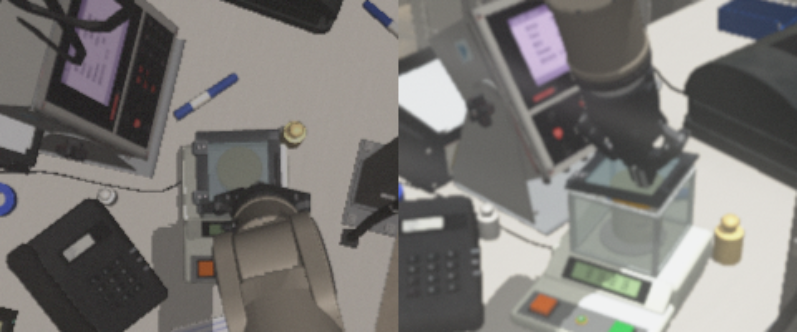

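Emit:
drive_tool:
  commands:
    - {"tx": 0, "ty": 0, "tz": -0.15, "rx": 0, "ry": 0, "rz": 0, "grip": 1}
    - {"tx": 0, "ty": 0, "tz": -0.12, "rx": 0, "ry": 0, "rz": 0, "grip": 1}
    - {"tx": 0, "ty": 0, "tz": -0.1, "rx": 0, "ry": 0, "rz": 0, "grip": 1}

```text
clock: 13.8
tcp_pos: [0.5614, -0.1999, 0.132]
orientation: [3.042, 0.029, 0.571]
contact_force: [0.1, -1.0, 0.9]
grip_width: 0.0002
```

```bash
python3 cov.py
```

```text
scene inl 1070 1693 n [0.002 0.003 1.   ] theta 0.003 z at hinge/-.23 [np.float64(0.1538), np.float64(0.1542)]
top inl 1446 1746 n [-0.001 -0.002  1.   ] theta -0.002 z at hinge/-.23 [np.float64(0.1525), np.float64(0.1522)]
13.9 [ 0.5613 -0.1999  0.1319] z [ 0.363 -0.042 -0.931] y [ 0.01  -0.999  0.049] q [ 1.03  0.42 -0.91  2.08  0.63  0.5  -1.84] F [ 0.8  0.9 -0.5]
```

Emit:
drive_tool:
  commands:
    - {"tx": 0, "ty": 0, "tz": -0.08, "rx": 0, "ry": 0, "rz": 0, "grip": 1}
    - {"tx": 0, "ty": 0, "tz": -0.08, "rx": 0, "ry": 0, "rz": 0, "grip": 1}

```text
clock: 14.15
tcp_pos: [0.5619, -0.2, 0.1306]
orientation: [3.039, 0.03, 0.572]
contact_force: [-16.9, 2.1, 32.5]
grip_width: 0.0001
```

The cover is firmly seated: plane fit gives about 0 rad, and a press read 32 N. Now I'll lift off and go back over the key deck.

Emit:
drive_tool:
  commands:
    - {"tx": 0, "ty": 0, "tz": 0.5, "rx": 0, "ry": 0, "rz": 0, "grip": 1}
    - {"tx": 0, "ty": 0, "tz": 1, "rx": 0, "ry": 0, "rz": 0, "grip": 1}
    - {"tx": 0, "ty": 0, "tz": 1, "rx": 0, "ry": 0, "rz": 0, "grip": 1}
    - {"tx": -0.5, "ty": 0, "tz": 1, "rx": 0, "ry": 0.3, "rz": 0, "grip": 1}
    - {"tx": -1, "ty": -0.2, "tz": 0.5, "rx": 0, "ry": 0.3, "rz": 0, "grip": 1}
    - {"tx": -1, "ty": -0.2, "tz": 0, "rx": 0, "ry": 0.3, "rz": 0, "grip": 1}
    - {"tx": -1, "ty": -0.2, "tz": 0, "rx": 0, "ry": 0.3, "rz": 0, "grip": 1}
    - {"tx": -1, "ty": -0.2, "tz": 0, "rx": 0, "ry": 0.3, "rz": 0, "grip": 1}
    - {"tx": -1, "ty": -0.2, "tz": 0, "rx": 0, "ry": 0.3, "rz": 0, "grip": 1}
    - {"tx": -0.5, "ty": -0.1, "tz": 0, "rx": 0, "ry": 0.3, "rz": 0, "grip": 1}

```text
clock: 15.4
tcp_pos: [0.44, -0.2221, 0.2088]
orientation: [3.096, 0.038, 0.117]
contact_force: [0.7, 1.0, -0.7]
grip_width: 0.0004
```

```bash
python3 cov.py; python3 look.py pics/c10.png
python3 - <<'E'
from h import *
w=eyes.grab_frame("wrist"); T=w["T_tool_cam"]; o,R=st()
cv2.imwrite("pics/w10.png",w["frame"])
hsv=cv2.cvtColor(w["frame"],cv2.COLOR_BGR2HSV)
for nm,lo,hi in (("green",55,75),("orange",5,14)):
    m=cv2.inRange(hsv,(lo,140,80),(hi,255,255)); n,l,s,c=cv2.connectedComponentsWithStats(m)
    for i in range(1,n):
        if s[i,4]<60: continue
        u,v=c[i]; a,b=(u-w["cx"])/w["fx"],(v-w["cy"])/w["fy"]; th=np.hypot(a,b); ray=np.array([a*np.sin(th)/th,b*np.sin(th)/th,np.cos(th)])
        W=R@T[:3,:3]@ray; C=R@T[:3,3]+o['tcp_pos']; print(nm,s[i],c[i].round(1),(C+W*(.0405-C[2])/W[2]).round(4))
def dep(u,v):
    d=w["range_z"][v,u]; a,b=(u-w["cx"])/w["fx"],(v-w["cy"])/w["fy"]; th=np.hypot(a,b); k=np.tan(th)/th*d
    return (T@np.array([a*k,b*k,d,1]))[:3]
for v in range(232,262,3): print(v,dep(312,v).round(4),dep(330,v).round(4))
E
```

```text
scene inl 1273 1442 n [0.007 0.002 1.   ] theta 0.002 z at hinge/-.23 [np.float64(0.1537), np.float64(0.154)]
top inl 1942 2119 n [0.003 0.002 1.   ] theta 0.002 z at hinge/-.23 [np.float64(0.1524), np.float64(0.1526)]
15.5 [ 0.4411 -0.222   0.2089] z [ 0.078 -0.042 -0.996] y [ 0.023 -0.999  0.044] q [ 1.3   0.29 -1.11  1.99  0.35  0.96 -1.52] F [-0.2 -0.1  0. ]
15.5 [ 0.4411 -0.222   0.2089] z [ 0.078 -0.042 -0.996] y [ 0.023 -0.999  0.044] q [ 1.3   0.29 -1.11  1.99  0.35  0.96 -1.52] F [-0.2 -0.1  0. ]
15.65 [ 0.4415 -0.2215  0.2088] z [ 0.079 -0.042 -0.996] y [ 0.024 -0.999  0.044] q [ 1.3   0.29 -1.11  1.99  0.34  0.96 -1.52] F [ 0.7 -1.2 -0.2]
green [304 176  21  20 116] [311.  181.8] [ 0.4455 -0.2177  0.0405]
orange [218 175  21  21 429] [227.8 185.1] [ 0.4406 -0.1228  0.0405]
orange [351 244  28  26 257] [363.1 255.2] [ 0.3575 -0.2819  0.0405]
orange [359 257  29  28 216] [372.9 270.4] [ 0.3368 -0.2958  0.0405]
232 [-0.0851 -0.0116  0.2044] [-0.0857  0.0119  0.206 ]
235 [-0.0895 -0.0117  0.2048] [-0.0893  0.0119  0.2043]
238 [ 0.0106 -0.0045 -0.03  ] [ 0.0113  0.0042 -0.0317]
241 [ 0.0101 -0.0044 -0.0325] [ 0.0105  0.0042 -0.0334]
244 [ 0.0109 -0.0043 -0.0377] [ 0.0105  0.0041 -0.0367]
247 [ 0.0106 -0.0042 -0.0401] [ 0.0108  0.004  -0.0406]
250 [ 0.0109 -0.0041 -0.0439] [ 0.0106  0.0039 -0.0433]
253 [ 0.0105 -0.0041 -0.0461] [ 0.0105  0.0038 -0.0461]
256 [ 0.0104 -0.004  -0.0488] [ 0.0102  0.0038 -0.0484]
259 [ 0.0104 -0.0039 -0.0516] [ 0.0107  0.0037 -0.0522]
```

View pics/c10.png

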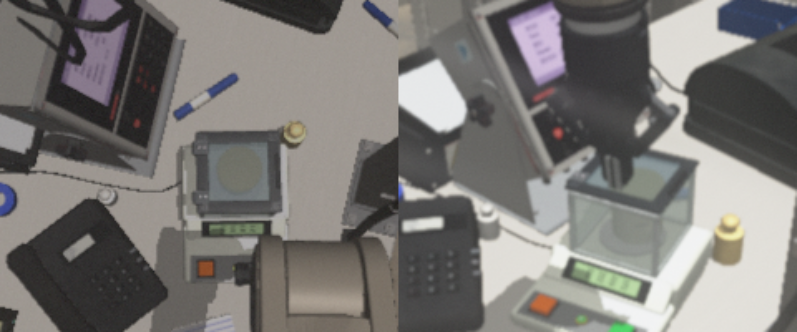

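View pics/w10.png

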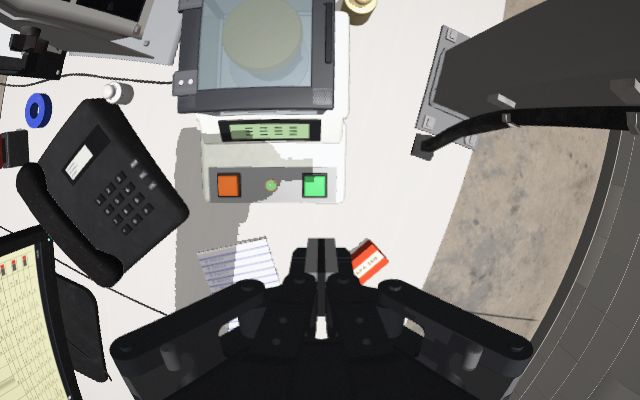

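The cover stays shut at 0.002 rad, and the wrist view confirms the fingertip at tool z ≈ -0.030. Green is at about (0.440, -0.2225), from all three cameras. I'll pitch back for camera clearance and come down above the key.

Emit:
drive_tool:
  commands:
    - {"tx": 0.21, "ty": -0.03, "tz": 0, "rx": 0, "ry": -0.63, "rz": 0, "grip": 1}
    - {"tx": 0.21, "ty": -0.03, "tz": 0, "rx": 0, "ry": -0.63, "rz": 0, "grip": 1}
    - {"tx": 0.21, "ty": -0.03, "tz": 0, "rx": 0, "ry": -0.63, "rz": 0, "grip": 1}
    - {"tx": 0, "ty": 0, "tz": -0.8, "rx": 0, "ry": 0, "rz": 0, "grip": 1}
    - {"tx": 0, "ty": 0, "tz": -0.8, "rx": 0, "ry": 0, "rz": 0, "grip": 1}
    - {"tx": 0, "ty": 0, "tz": -0.8, "rx": 0, "ry": 0, "rz": 0, "grip": 1}
    - {"tx": 0, "ty": 0, "tz": -0.8, "rx": 0, "ry": 0, "rz": 0, "grip": 1}
    - {"tx": 0, "ty": 0, "tz": -0.8, "rx": 0, "ry": 0, "rz": 0, "grip": 1}
    - {"tx": 0, "ty": 0, "tz": -0.8, "rx": 0, "ry": 0, "rz": 0, "grip": 1}
    - {"tx": 0, "ty": 0, "tz": -0.8, "rx": 0, "ry": 0, "rz": 0, "grip": 1}

```text
clock: 16.9
tcp_pos: [0.4541, -0.2234, 0.0964]
orientation: [3.05, 0.031, 0.528]
contact_force: [-0.9, -0.7, 0.5]
grip_width: -0.0006
```

```bash
python3 look.py pics/c11.png
python3 - <<'E'
from h import *
o,R=st(); print("tip",(o['tcp_pos']-.03*R[:,2]).round(4),"corner",(o['tcp_pos']-.03*R[:,2]-.011*R[:,0]).round(4))
w=eyes.grab_frame("wrist"); cv2.imwrite("pics/w11.png",w["frame"][100:320,180:460])
E
```

```text
16.9 [ 0.4541 -0.2234  0.0964] z [ 0.336 -0.042 -0.941] y [ 0.012 -0.999  0.049] q [ 1.19  0.34 -0.9   2.26  0.54  0.36 -1.66] F [-0.9 -0.7  0.5]
17.0 [ 0.4531 -0.2227  0.0956] z [ 0.334 -0.04  -0.942] y [ 0.013 -0.999  0.047] q [ 1.19  0.34 -0.9   2.26  0.54  0.37 -1.66] F [ 0.3  0.5 -0.6]
tip [ 0.4431 -0.2215  0.1238] corner [ 0.4327 -0.2218  0.1202]
```

View pics/c11.png

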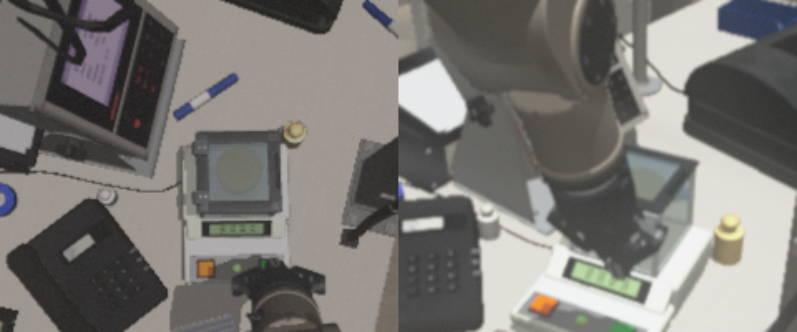

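View pics/w11.png

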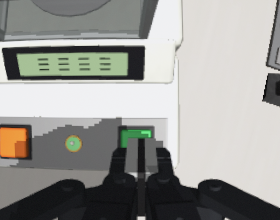

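Emit:
drive_tool:
  commands:
    - {"tx": 0, "ty": 0, "tz": -0.8, "rx": 0, "ry": 0, "rz": 0, "grip": 1}
    - {"tx": 0, "ty": 0, "tz": -0.8, "rx": 0, "ry": 0, "rz": 0, "grip": 1}
    - {"tx": 0, "ty": 0, "tz": -0.8, "rx": 0, "ry": 0, "rz": 0, "grip": 1}
    - {"tx": 0, "ty": 0, "tz": -0.8, "rx": 0, "ry": 0, "rz": 0, "grip": 1}
    - {"tx": 0, "ty": 0, "tz": -0.2, "rx": 0, "ry": 0, "rz": 0, "grip": 1}

```text
clock: 17.68
tcp_pos: [0.4542, -0.2235, 0.0289]
orientation: [3.05, 0.031, 0.527]
contact_force: [1.5, 0.4, -0.3]
grip_width: 0.0003
```

```bash
python3 look.py pics/c12.png
python3 - <<'E'
from h import *
o,R=st(); print("tip",(o['tcp_pos']-.03*R[:,2]).round(4),"corner",(o['tcp_pos']-.03*R[:,2]-.011*R[:,0]).round(4))
w=eyes.grab_frame("wrist"); cv2.imwrite("pics/w12.png",w["frame"][100:320,180:460])
E
```

```text
17.68 [ 0.4542 -0.2235  0.0289] z [ 0.336 -0.042 -0.941] y [ 0.012 -0.999  0.049] q [ 0.91  0.43 -0.59  2.32  0.85  0.19 -1.97] F [ 1.5  0.4 -0.3]
17.77 [ 0.4544 -0.2236  0.0292] z [ 0.336 -0.042 -0.941] y [ 0.012 -0.999  0.049] q [ 0.91  0.43 -0.59  2.32  0.85  0.19 -1.97] F [ 0.4 -0.1 -0.2]
tip [ 0.4443 -0.2223  0.0575] corner [ 0.434  -0.2226  0.0538]
```

View pics/w12.png

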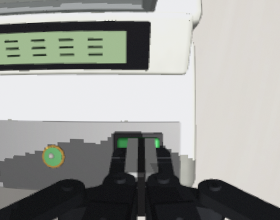

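Emit:
drive_tool:
  commands:
    - {"tx": -0.08, "ty": 0, "tz": 0, "rx": 0, "ry": 0.38, "rz": 0, "grip": 1}
    - {"tx": -0.07, "ty": 0, "tz": -0.2, "rx": 0, "ry": 0.37, "rz": 0, "grip": 1}
    - {"tx": 0, "ty": 0, "tz": -0.2, "rx": 0, "ry": 0, "rz": 0, "grip": 1}
    - {"tx": 0, "ty": 0, "tz": -0.1, "rx": 0, "ry": 0, "rz": 0, "grip": 1}

```text
clock: 18.32
tcp_pos: [0.4505, -0.2238, 0.0188]
orientation: [3.074, 0.033, 0.367]
contact_force: [-0.4, -0.1, 0.3]
grip_width: 0.0003
```

Run:
```python
from h import *
o,R=st(); print("tip",(o['tcp_pos']-.03*R[:,2]).round(4),"corner",(o['tcp_pos']-.03*R[:,2]-.011*R[:,0]).round(4))
```

```text
18.32 [ 0.4505 -0.2238  0.0188] z [ 0.236 -0.042 -0.971] y [ 0.016 -0.999  0.047] q [ 0.94  0.48 -0.67  2.25  0.78  0.35 -1.91] F [-0.4 -0.1  0.3]
tip [ 0.4434 -0.2225  0.0479] corner [ 0.4328 -0.2228  0.0453]
```

Emit:
drive_tool:
  commands:
    - {"tx": 0, "ty": 0, "tz": -0.13, "rx": 0, "ry": 0, "rz": 0, "grip": 1}
    - {"tx": 0, "ty": 0, "tz": -0.13, "rx": 0, "ry": 0, "rz": 0, "grip": 1}
    - {"tx": 0, "ty": 0, "tz": -0.07, "rx": 0, "ry": 0, "rz": 0, "grip": 1}

```text
clock: 18.7
tcp_pos: [0.4505, -0.2238, 0.0122]
orientation: [3.074, 0.034, 0.366]
contact_force: [-4.1, 0.6, 10.5]
grip_width: -0.0002
```

Emit:
drive_tool:
  commands:
    - {"tx": 0, "ty": 0, "tz": -0.05, "rx": 0, "ry": 0, "rz": 0, "grip": 1}
    - {"tx": 0, "ty": 0, "tz": 0, "rx": 0, "ry": 0, "rz": 0, "grip": 1}

```text
clock: 18.95
tcp_pos: [0.4505, -0.2238, 0.0119]
orientation: [3.073, 0.034, 0.366]
contact_force: [-7.0, 1.0, 17.5]
grip_width: -0.0003
```

Run:
```python
from h import *
o,R=st(); print("corner",(o['tcp_pos']-.029*R[:,2]-.011*R[:,0]).round(4))
f=eyes.grab_frame("scene"); a=f["frame"][230:300,260:370]
w=eyes.grab_frame("wrist")["frame"][160:280,240:400]
cv2.imwrite("pics/z13.png",np.hstack([cv2.resize(a,(440,300),interpolation=cv2.INTER_CUBIC),cv2.resize(w,(360,300))]))
```

```text
18.95 [ 0.4505 -0.2238  0.0119] z [ 0.235 -0.044 -0.971] y [ 0.017 -0.999  0.049] q [ 0.91  0.49 -0.64  2.26  0.81  0.34 -1.94] F [-7.   1.  17.5]
corner [ 0.433  -0.2228  0.0375]
```

View pics/z13.png

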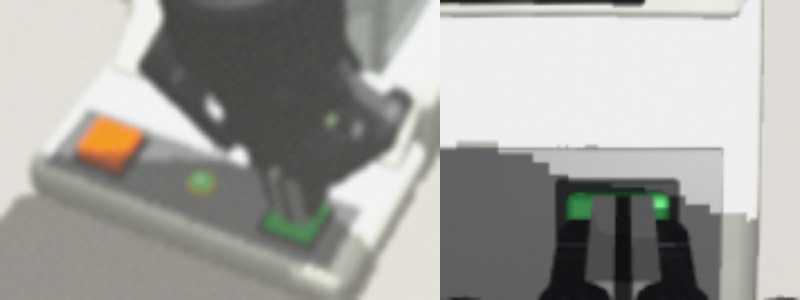

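Emit:
drive_tool:
  commands:
    - {"tx": 0, "ty": 0, "tz": -0.07, "rx": 0, "ry": 0, "rz": 0, "grip": 1}
    - {"tx": 0, "ty": 0, "tz": 0, "rx": 0, "ry": 0, "rz": 0, "grip": 1}
    - {"tx": 0, "ty": 0, "tz": 0, "rx": 0, "ry": 0, "rz": 0, "grip": 1}

```text
clock: 19.42
tcp_pos: [0.4507, -0.2238, 0.0113]
orientation: [3.072, 0.035, 0.366]
contact_force: [-14.1, 4.4, 32.7]
grip_width: 0.0002
```

Rigid bottom at 33 N. I'll release step by step to confirm the spring stroke.

Emit:
drive_tool:
  commands:
    - {"tx": 0, "ty": 0, "tz": 0.15, "rx": 0, "ry": 0, "rz": 0, "grip": 1}
    - {"tx": 0, "ty": 0, "tz": 0.03, "rx": 0, "ry": 0, "rz": 0, "grip": 1}

```text
clock: 19.68
tcp_pos: [0.4507, -0.2238, 0.0137]
orientation: [3.074, 0.034, 0.366]
contact_force: [-1.9, 0.1, 3.2]
grip_width: 0.0001
```

Emit:
drive_tool:
  commands:
    - {"tx": 0, "ty": 0, "tz": 0.08, "rx": 0, "ry": 0, "rz": 0, "grip": 1}
    - {"tx": 0, "ty": 0, "tz": 0, "rx": 0, "ry": 0, "rz": 0, "grip": 1}

```text
clock: 19.92
tcp_pos: [0.4509, -0.2236, 0.015]
orientation: [3.075, 0.034, 0.366]
contact_force: [-1.6, -0.3, 3.6]
grip_width: 0.0
```

Emit:
drive_tool:
  commands:
    - {"tx": 0, "ty": 0, "tz": 0.08, "rx": 0, "ry": 0, "rz": 0, "grip": 1}
    - {"tx": 0, "ty": 0, "tz": 0, "rx": 0, "ry": 0, "rz": 0, "grip": 1}

```text
clock: 20.18
tcp_pos: [0.4511, -0.2236, 0.0167]
orientation: [3.075, 0.034, 0.367]
contact_force: [-0.6, 0.1, 0.6]
grip_width: 0.0004
```

Emit:
drive_tool:
  commands:
    - {"tx": 0, "ty": 0, "tz": 0.1, "rx": 0, "ry": 0, "rz": 0, "grip": 1}
    - {"tx": 0, "ty": 0, "tz": 0, "rx": 0, "ry": 0, "rz": 0, "grip": 1}

```text
clock: 20.42
tcp_pos: [0.4511, -0.2236, 0.0188]
orientation: [3.075, 0.034, 0.367]
contact_force: [0.2, -0.0, -0.3]
grip_width: -0.0005
```

The spring force over about 4 mm of travel confirms a full press. Now I'll lift away.

Emit:
drive_tool:
  commands:
    - {"tx": 0, "ty": 0, "tz": 0.5, "rx": 0, "ry": 0, "rz": 0, "grip": 1}
    - {"tx": 0, "ty": 0, "tz": 1, "rx": 0, "ry": 0, "rz": 0, "grip": 1}
    - {"tx": 0, "ty": 0, "tz": 1, "rx": 0, "ry": 0, "rz": 0, "grip": 1}
    - {"tx": 0, "ty": 0, "tz": 1, "rx": 0, "ry": 0, "rz": 0, "grip": 1}
    - {"tx": 0, "ty": 0, "tz": 1, "rx": 0, "ry": 0, "rz": 0, "grip": 1}
    - {"tx": 0, "ty": 0, "tz": 1, "rx": 0, "ry": 0, "rz": 0, "grip": 1}
    - {"tx": 0, "ty": 0, "tz": 0.5, "rx": 0, "ry": 0, "rz": 0, "grip": 1}
    - {"tx": 0, "ty": 0, "tz": 0, "rx": 0, "ry": 0, "rz": 0, "grip": 1}

```text
clock: 21.42
tcp_pos: [0.4511, -0.224, 0.1393]
orientation: [3.073, 0.033, 0.368]
contact_force: [-0.3, -0.1, 0.5]
grip_width: 0.0002
```

```bash
python3 cov.py; python3 look.py pics/c14.png
python3 - <<'E'
from h import *
w=eyes.grab_frame("wrist"); T=w["T_tool_cam"]; o,R=st()
cv2.imwrite("pics/w14.png",w["frame"])
hsv=cv2.cvtColor(w["frame"],cv2.COLOR_BGR2HSV)
for t in ("sample_jar","brass_weight","steel_weight","staples_box"):
    for n in ("top","scene"):
        f=eyes.grab_frame(n); d=spotter.masks_of(n,t)
        if d: p=pts(f,d[0]["mask"])[0]; print(n,t,round(d[0]["confidence"],2),np.median(p,0).round(3))
E
```

```text
scene inl 444 510 n [-0.002  0.019  1.   ] theta 0.019 z at hinge/-.23 [np.float64(0.1523), np.float64(0.1547)]
top inl 1946 2116 n [ 0.003 -0.002  1.   ] theta -0.002 z at hinge/-.23 [np.float64(0.1525), np.float64(0.1523)]
21.52 [ 0.4503 -0.2236  0.1382] z [ 0.235 -0.042 -0.971] y [ 0.016 -0.999  0.047] q [ 1.26  0.31 -1.01  2.16  0.41  0.61 -1.56] F [-0.4  0.4 -0.3]
21.52 [ 0.4503 -0.2236  0.1382] z [ 0.235 -0.042 -0.971] y [ 0.016 -0.999  0.047] q [ 1.26  0.31 -1.01  2.16  0.41  0.61 -1.56] F [-0.4  0.4 -0.3]
21.68 [ 0.4504 -0.2233  0.138 ] z [ 0.234 -0.041 -0.971] y [ 0.017 -0.999  0.047] q [ 1.26  0.31 -1.01  2.16  0.41  0.61 -1.56] F [-0.2 -0.5 -0.2]
top brass_weight 0.54 [ 0.652 -0.266  0.045]
scene brass_weight 0.61 [ 0.65  -0.271  0.036]
top steel_weight 0.47 [0.557 0.035 0.033]
scene steel_weight 0.65 [0.554 0.035 0.027]
top staples_box 0.28 [ 0.533 -0.162  0.062]
scene staples_box 0.65 [ 0.326 -0.289  0.021]
```

View pics/c14.png

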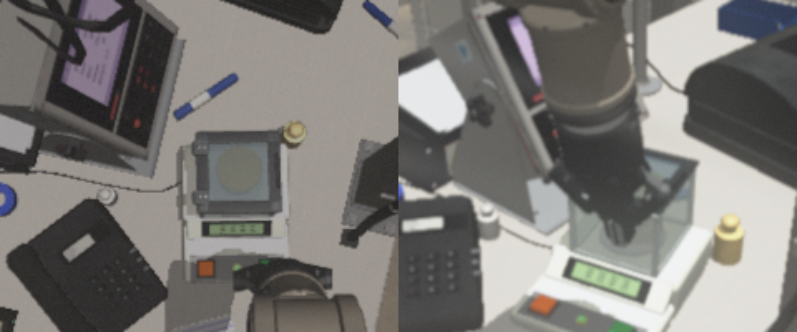

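View pics/w14.png

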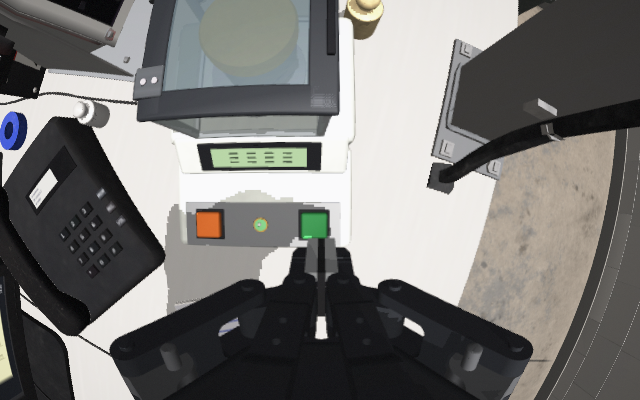

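The cover is shut, both keys are up (orange at (209,225), green at (315,224) in the wrist view), the jar is centred, and the weights and staples are where they were. The gripper is clear of everything, so I'm handing in.

```bash
python3 -c "
from h import *
print(workorder.hand_in())"
```

```text
the job is handed in; nothing more can be done
None
```

The cover is shut, the green key was pressed fully and released, and I handed the job in after about 22 s of the 48 s. The hand-in gave no verdict.

- **Cover:** I pushed it over from outside with closed fingers and lowered it slowly. Depth fits put it at -0.002 rad from the top camera and 0.019 rad from the scene camera. The scene fit is weaker because the arm partly hid the cover, but both are under the 0.05 rad limit.
- **Green key:** It reached a rigid stop at about 33 N, and on release the spring force lasted over about 4 mm of travel. In the final pictures it is up again.
- **Orange key:** I kept clear of it, and it looks up in the final pictures.
- **Bench items:** The weights and staples measured the same as at the start, to within about 3 mm. I checked the jar and marker only by eye: both look unmoved, and the jar sits centred under the smoked window.
- **Robot at hand-in:** The tool was clear of everything and the force read about zero.

**Checks that disagreed:**
- The real fingertips ended about 29 mm short of the reported TCP, so I set the depth of each press from what I measured instead.
- At the end the detector did not find the jar through the window, and its top-view staples result was a false hit. The scene-view result was correct.

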